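# Fit the hold-down comb to a loaded instrument wash tray

## Task

The instruments are laid in the wash tray, ready for the washer: now fit the hold-down comb that keeps them in place, which is lying on its side near the tray (it must be stood up before it can be taken by its handle). Lower it into the middle of the finned rack so that its fins slide down in the gaps between the rack's fins, over the instruments, until its back plate rests fully home on the rack; keep hold of it until it is well in, do not drop it, then let go. Leave the instruments lying in their places and do not disturb the other things on the counter.

Things in the scene. Friction and masses are not known exactly. Their poses are not given: they have to be found in the camera images.
- comb: Hold-down comb of grey plastic with a rib for a handle, 90 to 160 g, 36 (x) by 60 (y) by 66 (z) mm, same if turned half round about z. Origin: centre of the plane of the fin tips; z runs from tips to handle, y across the fins. It starts lying on its side (z level, origin 18 mm up), handle pointing to the robot's left (+y world) within 0.5 rad; it also stands steadily on its fin tips.
- comb_fins (a point): Middle of the comb's fins, (0, 0, 14) mm in its frame; axes as the comb's. Four plate fins 36 wide (x) and 6 thick (y) at y = -27, -9, 9, 27 run from bevelled tips at z = 0 up to the back plate, which fills z = 28 to 36. The end faces at y = -30 and 30 are flat, 36 (x) by 36 (z) mm.
- comb_handle (a point): Point on the comb's handle, (0, 0, 58) mm in the comb's frame; axes as the comb's. The handle is a solid upright rib in the middle of the back plate, 10 mm thick (x), 46 mm long (y), from z = 36 to 66, to be pinched across its thickness.
- wash_tray: Open steel wash tray for hand instruments, 200 (x) by 112 (y) mm, rim 18 mm high, fast on the counter. Origin: centre of its underside; z up, x along the instruments, within 0.5 rad of the world's x. Same if turned half round about z. A grey finned rack stands across its middle.
- rack_seat (a point): Where the comb's origin lies when fully home (back plate resting on the rack's fins): centre of the rack, 24 mm above the tray's origin; axes as the tray's. Rack, 40 mm in x: three fins 6 thick at y = -18, 0, 18 with bevelled tops 52 mm above the tray's origin, cheek plates at y = 33 to 39 either side, 62 high. The four gaps are 12 mm wide; instruments in them reach 21 mm high.
- bur_block: Small aluminium block 34 by 56 by 22 mm with burs standing 14 mm out of it, bystander; origin at the centre of its underside.
- mirror: Mouth mirror lying on the counter, 180 mm long along its x, 8 mm thick, bystander; origin near its middle, at counter height.
- instrument0: Steel hand instrument, handle 9 mm thick, about 180 mm long along its x, lying loose in the tray in the rack's gap at y = -27 mm; origin at the middle of its underside.
- instrument1: Steel hand instrument, handle 9 mm thick, about 180 mm long along its x, lying loose in the tray in the rack's gap at y = -9 mm; origin at the middle of its underside.
- instrument2: Steel hand instrument, handle 9 mm thick, about 180 mm long along its x, lying loose in the tray in the rack's gap at y = 9 mm; origin at the middle of its underside.
- instrument3: Steel hand instrument, handle 9 mm thick, about 180 mm long along its x, lying loose in the tray in the rack's gap at y = 27 mm; origin at the middle of its underside.
Mind the look-alikes: they are no part of the job. Of the things like the comb, leave any that is orange or purple; of the rest the larger one is meant.

How it is judged:
On the way:
1. the comb, still held, has its fins at least 14 mm down between the rack's fins (x of comb in the frame of rack_seat between -0.018 and 0.018 m and y of comb in the frame of rack_seat between -0.006 and 0.006 m and z of comb in the frame of rack_seat below 0.014 m and angle between comb's own z axis and vertical below 0.25 rad and contact force between the fingers and comb above 1 N), for 0.1 s.
At the end, for the whole second after the job is handed in: Comb at rest in the rack, handle up: origin within 10 mm of rack_seat along the tray's x, 4.5 mm along y, 4 mm in height; tilt under 0.1 rad, lined up within 0.15 rad either way round. Every instrument lies within 12 mm, every bystander within 30 mm of where it was (x of comb in the frame of rack_seat between -0.01 and 0.01 m and y of comb in the frame of rack_seat between -0.0045 and 0.0045 m and z of comb in the frame of rack_seat between -0.004 and 0.004 m and angle between comb's own z axis and vertical below 0.1 rad and angle between the y axis of comb and the y axis of wash_tray, either way round below 0.15 rad and linear speed of comb below 0.02 m/s and distance of each of instrument0, instrument1, instrument2, instrument3 from where it was at the start of the episode below 0.012 m and distance of each of bur_block, mirror from where it was at the start of the episode below 0.03 m); the robot touches nothing.
It fails at once if an instrument is moved 20 mm or more from its place in the tray (distance of any of instrument0, instrument1, instrument2, instrument3 from where it was at the start of the episode above 0.02 m).
It fails at once if a bystander is moved 50 mm or more (distance of any of bur_block, mirror from where it was at the start of the episode above 0.05 m).
It also fails if it takes over 61 s, if anything falls off the work surface, if the arm or the gripper's body presses on something with over 40 N, if the wrist force passes 120 N, or if a joint passes its speed limit or range.

## Robot

A 6-joint arm with a two-finger parallel gripper is mounted at the origin on the work surface. World frame = base frame: x ahead of the robot, y to its left, z up, the work surface at z = 0. Lengths are in m, angles in rad, forces in N, time in s.
With the tool pointing down it reaches from about 0.3 to 0.75 m from the base axis. Payload 8.5 kg.
Tool frame: the origin (TCP) lies at the centre of the arm's flange, where the gripper is bolted on; the fingertips stand ahead of it and the grasp point (between the pads) lies 147 mm ahead of it (bot.nose_length is the x of the fingertips in the tool frame, in m); x points along the fingers, z is the direction in which the jaws open and shut, and the axes are right-handed (so a half turn about x gives the same grasp; the last joint's range is limited). The gripper opens to 88 mm and grips with 3 to 60 N. Pads are 18 mm wide; open, the fingers measure 123 mm over their backs; the gripper's body (75 mm by 187 mm) begins 45 mm behind the grasp point.
Start: joints at [1.121, 0.381, 1.297, -0, 1.464, -0.215], TCP at [0.128, 0.535, 0.405] pointing down, gripper open.
Joint ranges: [-3.11, 3.11], [-0.89, 2.33], [0.22, 2.48], [-1.42, 4.56], [0.17, 2.85], [-2.88, 2.88]. Speed limits (rad/s): [2.39, 2.39, 3.14, 3.14, 3.14, 3.14].

## Interface

Orientations are given as [roll, pitch, yaw] about the fixed x, y, z axes, in that order (R = Rz(yaw) Ry(pitch) Rx(roll)).
In Python, from cell import sensors, capture, get_calibration, order, bot gives the robot as it stands. The module is installed in compiled form; this text tells all that it offers.
- The arm moves only by the tool step_arm, never from a script. Its argument "deltas" is a list of rows, each an object of numbers: "tx", "ty", "tz": the shift along the tool's x, y, z in mm; "turn": the turn about the tool's x in degrees; "fingers": the gripper command: -1 is shut, 1 is fully open, values between are in proportion. A call has 1 to 8 rows; each row is the pose to reach, as a shift and turn from the pose commanded when the call began, along the tool's axes at that moment; what a row does not reach only later rows make up. A row lasts 1/12 s, in which the tool goes at most 41.7 mm and 7.16 degrees, less where a joint would pass 70% of its speed; a pose out of reach is approached as far as the arm can. A call with a gripper value outside its range is refused whole. The fingers move at their own pace and stop on an object; "newtons" is the grip in N (left out, the last holds). Time passes only in rows, so rows that repeat a pose let the fingers close. It gives the time, the measured TCP pose, the force and the opening at its end, in the units of the state.
- sensors.read_state(): the state, without advancing time (a new reading comes with each control period).
- capture(name): name is "scene" or "top" or "wrist"; returns (picture, depth): 420x560x3 uint8, blue, green, red; 420x560 float32, m along the optical axis (not along the pixel's ray), 0 where there is no reading.
- get_calibration(name): a dict with "K" (3x3 intrinsics, pixels), "D" ([k1, k2, p1, p2, k3] as OpenCV has them; the pictures are not rectified), "world_to_cam" (4x4, takes a point from world to camera coordinates). Camera axes: x right, y up, looking along -z (the intrinsics and any distortion apply to the point x, -y, -z); pixel columns grow to the right and rows downward; lengths in m; the calibration is good to about 2 mm. A picture is of the moment at which its call begins: read the wrist's pose just before it. get_calibration takes no time and is no camera call; for the wrist camera it gives the pose at the moment of the call.
- order.finish_job(): hands the job in, once; it reports no verdict.
The state is a dict: "t": time; "joints": joint angles; "joint_vel": joint speeds; "effort": joint torques, N m; "tool_pos": TCP position; "tcp_rot": TCP orientation; "wrist_force": force on the tool from outside, world axes, zero at the start; "torque": the same for the moment, N m; "opening": finger opening in m.
Only numpy, scipy, OpenCV 4.12 (cv2) and the standard library are available. Lean on these libraries where they do the work, as an engineer would, in place of code of your own. Each camera call takes 0.05 s, during which the arm holds its last target. There are 200 camera calls.

## Working session

There is one attempt and no reset: what is moved stays moved. The work goes in short steps, Python scripts to look and compute and a tool call to move; the robot and the scene stay as the last step left them, time stands still between calls to the robot, and variables do not carry over. Pictures are saved under pics/ and viewed, on a budget of 10 in all, crops included, one or two more only if the job needs it, and the job is handed in when it is done.

Besides the shell and the picture viewer there is one more tool, called after ">>>" in YAML: its name, and indented under it one key for each argument. step_arm: Moves the arm, as the interface text tells. Its arguments: {"type":"object","properties":{"deltas":{"type":"array","items":{"type":"object","properties":{"tx":{"type":"number"},"ty":{"type":"number"},"tz":{"type":"number"},"turn":{"type":"number"},"fingers":{"type":"number"}}}},"newtons":{"type":"number"}},"required":["deltas"]}

```bash
mkdir -p pics; cat > h.py <<'E'
import numpy as np, cv2, json
from cell import sensors, capture, get_calibration, order, bot
from scipy.spatial.transform import Rotation as Ro
def cloud(name):
    c=get_calibration(name); im,d=capture(name)
    K=np.array(c["K"]);D=np.array(c["D"]);T=np.linalg.inv(np.array(c["world_to_cam"]))
    v,u=np.mgrid[:420,:560]
    n=cv2.undistortPoints(np.stack([u,v],-1).reshape(-1,1,2).astype(float),K,D).reshape(420,560,2)
    P=np.stack([n[...,0]*d,-n[...,1]*d,-d],-1)@T[:3,:3].T+T[:3,3]
    P[d==0]=np.nan
    return im,P
E
python3 - <<'E'
from h import *
s=sensors.read_state(); print({k:np.round(v,3).tolist() for k,v in s.items()}, bot.nose_length)
a=[]
for n in("scene","top"):
    im,P=cloud(n); np.savez("%s.npz"%n,im=im,P=P); cv2.imwrite(f"pics/{n}.png",im)
E
```

```text
{'t': 0.0, 'joints': [1.121, 0.381, 1.298, -0.0, 1.464, -0.215], 'joint_vel': [0.001, 0.0, -0.0, -0.001, 0.0, -0.0], 'effort': [-0.001, -43.792, -22.455, 0.071, 0.035, -0.0], 'tool_pos': [0.128, 0.535, 0.404], 'tcp_rot': [2.934, 1.569, -2.013], 'wrist_force': [0.569, -0.263, 0.094], 'torque': [-0.095, -0.019, -0.062], 'opening': 0.088} 0.166
```

View pics/top.png

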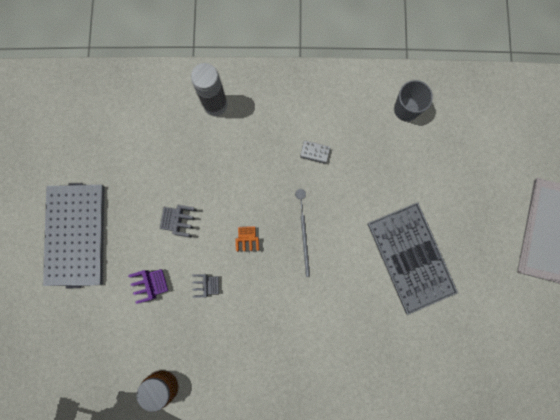

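View pics/scene.png

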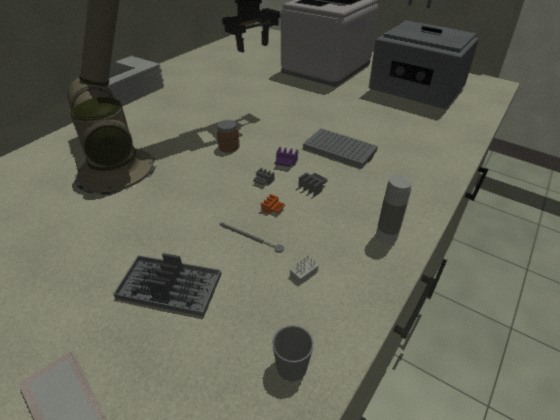

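The top view shows these comb-like things: grey at (182,220), small grey at (206,285), orange at (248,239) and purple at (149,284). The grey one at (182,220) fits: it is the larger of the two greys and its handle points to +y (image left). The tray is at (412,258). Next I'll measure it and confirm with a crop.

```bash
python3 - <<'E'
from h import *
z=np.load("top.npz");im,P=z["im"],z["P"]
def box(n,r0,r1,c0,c1,lo,hi=.2):
    Q=P[r0:r1,c0:c1].reshape(-1,3);Q=Q[(Q[:,2]>lo)&(Q[:,2]<hi)]
    (c,wh,a)=cv2.minAreaRect((Q[:,:2]*1000).astype(np.float32))
    print(n,len(Q),np.round(c,1),np.round(wh,1),round(a,1),"z",np.round(np.percentile(Q[:,2],[5,50,95,100])*1000,1))
    return Q
box("comb",198,245,152,208,.012);box("small",268,302,186,226,.008)
box("orange",220,258,230,265,.012);box("tray",190,325,355,470,.010);box("rack",190,325,355,470,.045)
box("bur",135,170,292,338,.01);box("mirror",180,285,290,320,.004);box("purple",262,306,122,172,.012)
cv2.imwrite("pics/crop.png",cv2.resize(np.vstack([im[195:305,120:270]]),None,fx=5,fy=5,interpolation=cv2.INTER_CUBIC))
E
```

```text
comb 697 [540.1 268.4] [67.8 60.4] 82.3 z [19.6 27.2 40.1 45. ]
small 413 [408.8 206.9] [45.6 50.3] 1.8 z [16.1 21.8 31.3 33. ]
orange 383 [504.5 126.2] [50.  45.7] 7.0 z [15.9 21.4 31.3 34.4]
tray 3065 [ 469.8 -208.4] [200.1 114.6] 23.2 z [10.8 20.8 58.5 67.5]
rack 453 [ 469.4 -208.6] [40.1 80.6] 22.7 z [46.9 53.3 64.9 67.5]
bur 468 [685.9 -10.9] [56.  35.8] 76.9 z [18.7 23.8 32.3 40.5]
mirror 678 [520.5   8.5] [213.4  59.8] 0.5 z [ 4.2  5.8 10.8 14.3]
purple 755 [409.2 319.4] [60.4 67.3] 18.2 z [20.1 26.6 39.3 44.3]
```

View pics/crop.png

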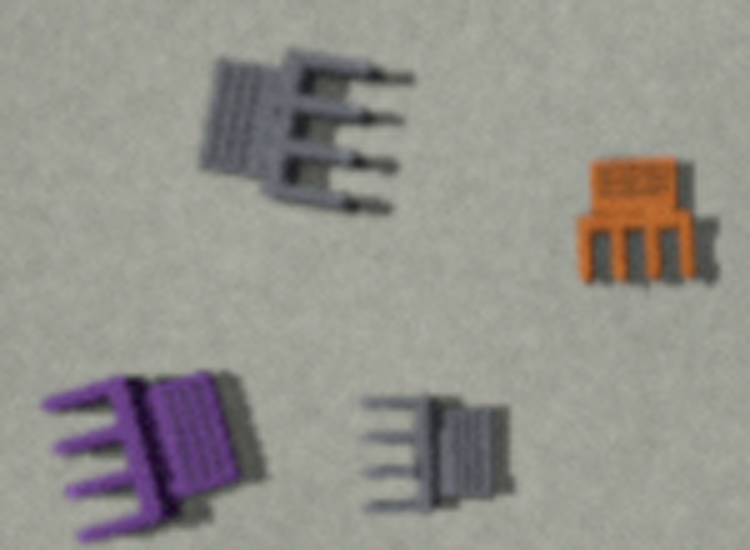

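The crop confirms it: the grey comb at (182,220) measures 68×60 mm against about 50×46 for the small grey one, and its handle points to +y. To stand it up, I'll lightly pinch the two ends of the handle rib near its top, so that the comb swings down under its own weight as I lift.

```bash
cat >> h.py <<'E'
def plan(p,jaw,prn=True):
    """grasp point p (mm, world), jaw heading (deg, mod 180) -> tool-axis shifts, turn"""
    s=sensors.read_state(); R=Ro.from_euler("xyz",s["tcp_rot"]).as_matrix()
    g=np.array(s["tool_pos"])*1000+147*R[:,0]
    d=R.T@(np.array(p)-g)
    cur=np.degrees(np.arctan2(R[1,2],R[0,2]))
    dj=(jaw-cur+90)%180-90   # world yaw change; tool x is down -> sign flips
    print("grasp",np.round(g,1),"jaw",round(cur,2),"xaxis",np.round(R[:,0],3),"-> tx,ty,tz",np.round(d,1),"turn",round(-dj,2),"j6",round(s["joints"][5],2),"t",round(s["t"],2),"open",round(s["opening"]*1000,1),"F",np.round(s["wrist_force"],1))
E
python3 - <<'E'
from h import *
plan([544,290,170],-7.7)
E
```

```text
grasp [127.9 534.7 257.2] jaw 76.54 xaxis [-0.001 -0.001 -1.   ] -> tx,ty,tz [  87.3 -461.7 -141.1] turn 84.24 j6 -0.22 t 0.1 open 88.1 F [ 0.1  0.6 -0.1]
```

>>> step_arm:
  deltas:
    - {"tx":0,"ty":-38,"tz":-12,"turn":7}
    - {"tx":0,"ty":-76,"tz":-24,"turn":14}
    - {"tx":0,"ty":-114,"tz":-36,"turn":21}
    - {"tx":10,"ty":-152,"tz":-48,"turn":28}
    - {"tx":20,"ty":-190,"tz":-60,"turn":35}
    - {"tx":30,"ty":-228,"tz":-70,"turn":42}
    - {"tx":40,"ty":-266,"tz":-82,"turn":49}
    - {"tx":50,"ty":-304,"tz":-94,"turn":56}
  newtons: 3

```text
$.deltas[0]: bad value
```

```bash
python3 - <<'E'
from h import *
plan([544,290,170],-7.7)
E
```

```text
grasp [127.9 534.7 257.2] jaw 76.54 xaxis [-0.001 -0.001 -1.   ] -> tx,ty,tz [  87.3 -461.7 -141.1] turn 84.24 j6 -0.22 t 0.1 open 88.1 F [ 0.1  0.6 -0.1]
```

>>> step_arm:
  deltas:
    - {"tx":0,"ty":-38,"tz":-12,"turn":7,"fingers":1}
    - {"tx":0,"ty":-76,"tz":-24,"turn":14,"fingers":1}
    - {"tx":0,"ty":-114,"tz":-36,"turn":21,"fingers":1}
    - {"tx":10,"ty":-152,"tz":-48,"turn":28,"fingers":1}
    - {"tx":20,"ty":-190,"tz":-60,"turn":35,"fingers":1}
    - {"tx":30,"ty":-228,"tz":-70,"turn":42,"fingers":1}
    - {"tx":40,"ty":-266,"tz":-82,"turn":49,"fingers":1}
    - {"tx":50,"ty":-304,"tz":-94,"turn":56,"fingers":1}
  newtons: 3

```text
t: 0.77
tool_pos: [0.4032, 0.3714, 0.3541]
tcp_rot: [-3.129, 1.57, -2.777]
wrist_force: [-0.1, 0.5, 1.0]
opening: 0.0878
```

```bash
python3 - <<'E'
from h import *
plan([544,290,170],-7.7)
E
```

```text
grasp [403.1 371.4 207.1] jaw 20.2 xaxis [-0. -0. -1.] -> tx,ty,tz [  37.  -125.1  104.1] turn 27.9 j6 0.18 t 0.77 open 87.8 F [-0.1  0.5  1. ]
```

>>> step_arm:
  deltas:
    - {"tx":8,"ty":-30,"tz":25,"turn":7,"fingers":1}
    - {"tx":18,"ty":-60,"tz":50,"turn":14,"fingers":1}
    - {"tx":28,"ty":-90,"tz":75,"turn":21,"fingers":1}
    - {"tx":37,"ty":-125,"tz":104,"turn":27.9,"fingers":1}
    - {"tx":37,"ty":-125,"tz":104,"turn":27.9,"fingers":1}

```text
t: 1.18
tool_pos: [0.5474, 0.2885, 0.3152]
tcp_rot: [-2.104, 1.569, -2.243]
wrist_force: [-0.2, 0.3, -0.2]
opening: 0.0879
```

```bash
python3 - <<'E'
from h import *
im,P=cloud("wrist"); np.savez("w1.npz",im=im,P=P); cv2.imwrite("pics/w1.png",im)
Q=P.reshape(-1,3); Q=Q[(Q[:,2]>.01)&(Q[:,2]<.06)&(abs(Q[:,0]-.54)<.06)&(abs(Q[:,1]-.27)<.06)]
print(len(Q),[np.round(v,1) for v in cv2.minAreaRect((Q[:,:2]*1000).astype(np.float32))])
H=Q[Q[:,2]>.031];print("plate/fins top",[np.round(v,1) for v in cv2.minAreaRect((H[:,:2]*1000).astype(np.float32))], np.percentile(H[:,2],50))
H=Q[(Q[:,1]>.280)&(Q[:,2]<.029)&(Q[:,2]>.017)];print("handle",[np.round(v,1) for v in cv2.minAreaRect((H[:,:2]*1000).astype(np.float32))], np.percentile(H[:,2],50))
plan([544,299,22],-7.7)
E
```

```text
4018 [array([539.9, 267.1]), array([66.1, 60.3]), np.float64(81.9)]
plate/fins top [array([537.7, 252.2]), array([36.3, 60.1]), np.float64(81.7)] 0.03661918746592063
handle [array([542.9, 288.6]), array([23. , 45.2]), np.float64(82.8)] 0.023720512313713304
grasp [545.6 289.6 168.7] jaw -7.63 xaxis [-0.002 -0.001 -1.   ] -> tx,ty,tz [146.7   9.3  -2.5] turn 0.07 j6 0.43 t 1.23 open 88.5 F [-0.5 -1.3 -0.2]
```

View pics/w1.png

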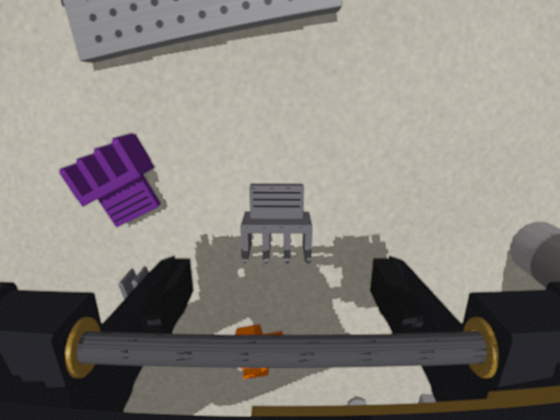

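The wrist view shows the comb at (277,222) with its handle up in the picture, and its pose agrees with the top view. Descending to the top end of the handle.

>>> step_arm:
  deltas:
    - {"tx":35,"ty":8,"tz":-1.5,"turn":0.5,"fingers":1}
    - {"tx":70,"ty":8,"tz":-1.5,"turn":0.5,"fingers":1}
    - {"tx":105,"ty":8,"tz":-1.5,"turn":0.5,"fingers":1}
    - {"tx":130,"ty":8,"tz":-1.5,"turn":0.5,"fingers":1}
    - {"tx":140,"ty":8,"tz":-1.5,"turn":0.5,"fingers":1}
    - {"tx":145,"ty":8,"tz":-1.5,"turn":0.5,"fingers":1}
    - {"tx":145,"ty":8,"tz":-1.5,"turn":0.5,"fingers":1}

```text
t: 1.82
tool_pos: [0.5423, 0.3008, 0.1729]
tcp_rot: [-3.032, 1.571, 3.116]
wrist_force: [-0.8, -0.6, 0.4]
opening: 0.0883
```

```bash
python3 - <<'E'
from h import *
plan([544.3,298,22],-8.1)
E
```

```text
grasp [542.2 300.8  25.9] jaw -7.78 xaxis [-0.  0. -1.] -> tx,ty,tz [ 3.9 -2.5  2.4] turn 0.32 j6 0.45 t 1.82 open 88.3 F [-0.8 -0.6  0.4]
```

>>> step_arm:
  deltas:
    - {"tx":3.5,"ty":-2,"tz":2,"turn":0.3,"fingers":1}
    - {"tx":3.5,"ty":-2,"tz":2,"turn":0.3,"fingers":0.2}
    - {"tx":3.5,"ty":-2,"tz":2,"turn":0.3,"fingers":-1}
    - {"tx":3.5,"ty":-2,"tz":2,"turn":0.3,"fingers":-1}
    - {"tx":3.5,"ty":-2,"tz":2,"turn":0.3,"fingers":-1}
    - {"tx":3.5,"ty":-2,"tz":2,"turn":0.3,"fingers":-1}
    - {"tx":3.5,"ty":-2,"tz":2,"turn":0.3,"fingers":-1}
    - {"tx":3.5,"ty":-2,"tz":2,"turn":0.3,"fingers":-1}
  newtons: 3

```text
t: 2.48
tool_pos: [0.5442, 0.2981, 0.1693]
tcp_rot: [1.074, 1.571, 0.931]
wrist_force: [0.7, 0.6, 1.0]
opening: 0.0462
```

```bash
python3 - <<'E'
from h import *
plan([544.3,298,22],-8.1)
E
```

```text
grasp [544.2 298.1  22.3] jaw -8.15 xaxis [ 0.  0. -1.] -> tx,ty,tz [ 0.3 -0.1  0.1] turn -0.05 j6 0.45 t 2.48 open 46.2 F [0.7 0.6 1. ]
```

>>> step_arm:
  deltas:
    - {"tx":-8,"ty":0,"tz":0,"turn":0,"fingers":-1}
    - {"tx":-18,"ty":-2,"tz":0,"turn":0,"fingers":-1}
    - {"tx":-28,"ty":-6,"tz":0,"turn":0,"fingers":-1}
    - {"tx":-38,"ty":-12,"tz":0,"turn":0,"fingers":-1}
    - {"tx":-48,"ty":-20,"tz":0,"turn":0,"fingers":-1}
    - {"tx":-58,"ty":-30,"tz":0,"turn":0,"fingers":-1}
    - {"tx":-66,"ty":-34,"tz":0,"turn":0,"fingers":-1}
    - {"tx":-66,"ty":-34,"tz":0,"turn":0,"fingers":-1}

```text
t: 3.15
tool_pos: [0.5397, 0.2632, 0.2374]
tcp_rot: [0.353, 1.568, 0.209]
wrist_force: [0.1, 0.0, -1.5]
opening: 0.0459
```

```bash
python3 - <<'E'
from h import *
plan([544.3,270,66],-8.1)
im,P=cloud("scene"); cv2.imwrite("pics/s2.png",cv2.resize(im[60:270,180:460],None,fx=2.8,fy=2.8))
E
```

```text
grasp [540.1 263.3  90.4] jaw -8.23 xaxis [ 0.003  0.001 -1.   ] -> tx,ty,tz [24.4  7.2  3.1] turn -0.13 j6 0.4 t 3.15 open 45.9 F [ 0.1  0.  -1.5]
```

View pics/s2.png

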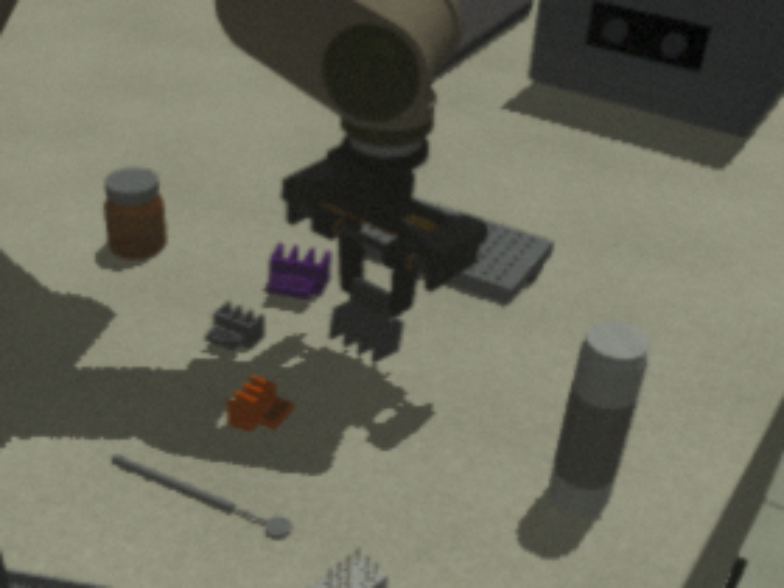

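The comb hangs from the fingers at about (367,325) in the crop, and looks close to upright. I'll check its tilt from the depth data.

```bash
python3 - <<'E'
from h import *
im,P=cloud("scene")
Q=P.reshape(-1,3)*1000; Q=Q[~np.isnan(Q[:,0])]
a=np.radians(-8.1); g=np.array([540,263]); c=(Q[:,:2]-g)@np.array([[np.cos(a),-np.sin(a)],[np.sin(a),np.cos(a)]])
for lo in range(6,80,6):
    m=(Q[:,2]>=lo)&(Q[:,2]<lo+6)&(abs(c[:,0])<34)&(abs(c[:,1])<50)
    if m.sum(): print(lo,m.sum(),"jaw",np.round(np.percentile(c[m,0],[3,97]),1),"perp",np.round(np.percentile(c[m,1],[3,25,50,97]),1))
E
```

```text
18 1 jaw [26.5 26.5] perp [5.9 5.9 5.9 5.9]
24 16 jaw [-28.1  29.8] perp [-32.6 -31.2 -22.2  -4.7]
30 53 jaw [-26.7  30.2] perp [-33.4 -30.2 -24.7  -0.4]
36 47 jaw [-28.5  30.6] perp [-33.8 -29.6 -24.2   1.2]
42 45 jaw [-27.1  30.2] perp [-32.8 -29.5 -25.3   2.3]
48 32 jaw [-27.   29.6] perp [-31.3 -29.4 -26.7  -0.4]
54 73 jaw [-28.8  30.3] perp [-30.2 -28.2 -26.1   6.1]
60 91 jaw [-24.5  28.9] perp [-28.5 -24.2 -19.6 -10.1]
66 30 jaw [-23.5  22.3] perp [-15.4 -13.8 -13.3  -7.6]
72 41 jaw [-30.   30.9] perp [-14.3 -12.5 -11.8  -7.9]
78 38 jaw [-29.1  27. ] perp [-14.  -11.9 -10.8  -8.3]
```

>>> step_arm:
  deltas:
    - {"tx":6,"ty":0,"tz":0,"turn":0,"fingers":-1}
    - {"tx":12,"ty":0,"tz":0,"turn":0,"fingers":-1}
    - {"tx":17,"ty":0,"tz":0,"turn":0,"fingers":-1}
    - {"tx":20,"ty":0,"tz":0,"turn":0,"fingers":-1}
    - {"tx":22,"ty":0,"tz":0,"turn":0,"fingers":-1}
    - {"tx":22,"ty":0,"tz":0,"turn":0,"fingers":-1}

```text
t: 3.75
tool_pos: [0.5393, 0.2645, 0.2128]
tcp_rot: [-2.778, 1.57, -2.921]
wrist_force: [0.0, -0.3, 0.2]
opening: 0.0464
```

```bash
cat > tilt.py <<'E'
from h import *
plan([544.3,270,66],-8.1)
s=sensors.read_state(); g=np.array(s["tool_pos"])[:2]*1000
im,P=cloud("scene"); cv2.imwrite("pics/s3.png",cv2.resize(im[120:230,230:380],None,fx=4,fy=4))
Q=P.reshape(-1,3)*1000; Q=Q[~np.isnan(Q[:,0])]
a=np.radians(-8.1); c=(Q[:,:2]-g)@np.array([[np.cos(a),-np.sin(a)],[np.sin(a),np.cos(a)]])
for lo in range(3,70,6):
    m=(Q[:,2]>=lo)&(Q[:,2]<lo+6)&(abs(c[:,0])<34)&(abs(c[:,1])<36)
    if m.sum(): print(lo,m.sum(),"jaw",np.round(np.percentile(c[m,0],[3,97]),1),"perp",np.round(np.percentile(c[m,1],[3,25,50,97]),1))
E
python3 tilt.py
```

```text
grasp [539.2 264.5  65.8] jaw -8.15 xaxis [-0.001 -0.    -1.   ] -> tx,ty,tz [-0.2  6.2  4.3] turn -0.05 j6 0.4 t 3.75 open 46.4 F [ 0.  -0.3  0.2]
3 23 jaw [-29.2  32.5] perp [-33.6 -30.7 -21.6  15. ]
9 44 jaw [-26.6  30.6] perp [-34.1 -31.5 -26.3   1.4]
15 46 jaw [-26.6  29.9] perp [-34.6 -31.5 -26.   -3.5]
21 40 jaw [-28.1  30.6] perp [-33.2 -30.7 -27.5   0.6]
27 35 jaw [-25.9  30.3] perp [-32.  -30.5 -27.6   4.5]
33 71 jaw [-29.3  29.6] perp [-31.8 -30.  -28.1   2.4]
39 88 jaw [-27.3  28. ] perp [-30.1 -27.4 -21.5 -12.3]
45 36 jaw [-30.1  29.9] perp [-16.7 -15.5 -14.5  -8.6]
51 35 jaw [-24.4  32.8] perp [-16.5 -14.7 -13.4  -9.7]
57 43 jaw [-30.5  32. ] perp [-15.6 -13.7 -12.   -8. ]
63 61 jaw [-30.4  28.5] perp [-13.9 -12.3 -11.    2.6]
69 33 jaw [-33.1  31.4] perp [-14.3 -11.2 -10.1   3.3]
```

>>> step_arm:
  deltas:
    - {"tx":2,"ty":0,"tz":0,"turn":0,"fingers":-1}
    - {"tx":3,"ty":0,"tz":0,"turn":0,"fingers":-1}
    - {"tx":3,"ty":0,"tz":0,"turn":0,"fingers":-1}
    - {"tx":3,"ty":0,"tz":0,"turn":0,"fingers":0.2}
    - {"tx":3,"ty":0,"tz":0,"turn":0,"fingers":0.3}
    - {"tx":3,"ty":0,"tz":0,"turn":0,"fingers":0.6}
    - {"tx":3,"ty":0,"tz":0,"turn":0,"fingers":1}
    - {"tx":3,"ty":0,"tz":0,"turn":0,"fingers":1}

```text
t: 4.47
tool_pos: [0.5394, 0.2644, 0.2102]
tcp_rot: [-0.548, 1.571, -0.69]
wrist_force: [0.7, -0.5, -0.5]
opening: 0.0753
```

```bash
python3 tilt.py
```

```text
grasp [539.4 264.4  63.2] jaw -8.15 xaxis [ 0. -0. -1.] -> tx,ty,tz [-2.8  6.2  4. ] turn -0.05 j6 0.4 t 4.47 open 75.3 F [ 0.7 -0.5 -0.5]
3 47 jaw [-27.1  29.5] perp [-35.4 -33.5 -29.    8. ]
9 36 jaw [-26.8  30.3] perp [-35.7 -33.2 -30.   -5.6]
15 45 jaw [-29.5  30.1] perp [-35.5 -33.7 -30.3  -3.3]
21 27 jaw [-29.8  30.4] perp [-34.9 -33.3 -30.8   1.8]
27 43 jaw [-27.6  31. ] perp [-35.5 -34.1 -33.1  -3.1]
33 116 jaw [-28.2  29.5] perp [-34.8 -31.6 -25.2  -0.8]
39 29 jaw [-20.3  26.8] perp [-29.6 -22.3 -21.  -10.5]
45 29 jaw [-20.3  23. ] perp [-23.2 -22.  -21.1 -12.9]
51 28 jaw [-18.4  22.6] perp [-23.8 -21.6 -21.  -18.1]
57 27 jaw [-21.1  23.4] perp [-23.5 -21.7 -21.  -17.2]
63 53 jaw [-22.2  20.7] perp [-22.4 -20.6 -19.2 -12.1]
```

View pics/s3.png

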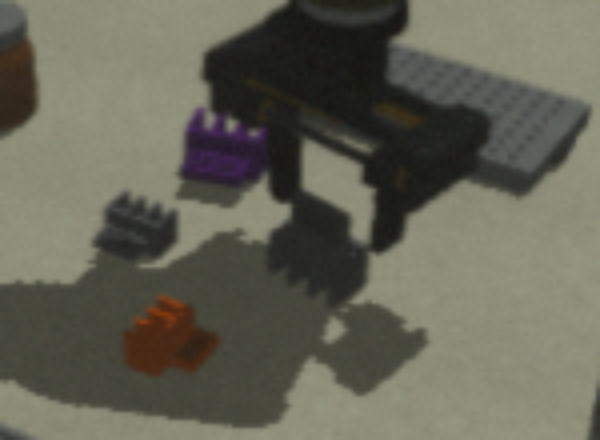

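The comb stands upright at about (310,250) in the crop, free of the fingers. Next I'll rise, turn the jaws 90°, and measure from above.

>>> step_arm:
  deltas:
    - {"tx":0,"ty":0,"tz":0,"turn":0,"fingers":1}
    - {"tx":-15,"ty":0,"tz":0,"turn":0,"fingers":1}
    - {"tx":-35,"ty":0,"tz":0,"turn":0,"fingers":1}
    - {"tx":-65,"ty":0,"tz":0,"turn":0,"fingers":1}
    - {"tx":-95,"ty":0,"tz":0,"turn":-7,"fingers":1}
    - {"tx":-110,"ty":0,"tz":0,"turn":-14,"fingers":1}
    - {"tx":-110,"ty":0,"tz":0,"turn":-21,"fingers":1}
    - {"tx":-110,"ty":0,"tz":0,"turn":-28,"fingers":1}

```text
t: 5.18
tool_pos: [0.5394, 0.2644, 0.3216]
tcp_rot: [-0.092, 1.568, 0.26]
wrist_force: [-0.2, 0.4, -0.3]
opening: 0.088
```

>>> step_arm:
  deltas:
    - {"tx":0,"ty":0,"tz":0,"turn":-7,"fingers":1}
    - {"tx":0,"ty":0,"tz":0,"turn":-14,"fingers":1}
    - {"tx":0,"ty":0,"tz":0,"turn":-21,"fingers":1}
    - {"tx":0,"ty":0,"tz":0,"turn":-28,"fingers":1}
    - {"tx":0,"ty":0,"tz":0,"turn":-35,"fingers":1}
    - {"tx":0,"ty":0,"tz":0,"turn":-42,"fingers":1}
    - {"tx":0,"ty":0,"tz":0,"turn":-49,"fingers":1}
    - {"tx":0,"ty":0,"tz":0,"turn":-56,"fingers":1}

```text
t: 5.85
tool_pos: [0.5394, 0.2644, 0.3202]
tcp_rot: [1.974, 1.571, -2.98]
wrist_force: [1.0, -0.3, -0.9]
opening: 0.088
```

```bash
python3 - <<'E'
from h import *
plan([537,248,60],81.9)
for n in("wrist","top"):
    im,P=cloud(n); cv2.imwrite(f"pics/{n}2.png",im)
    Q=P.reshape(-1,3); Q=Q[(abs(Q[:,0]-.538)<.05)&(abs(Q[:,1]-.25)<.05)]
    for lo,hi in((.030,.042),(.058,.073)):
        H=Q[(Q[:,2]>lo)&(Q[:,2]<hi)]
        if len(H)>20: print(n,lo,len(H),[np.round(v,1) for v in cv2.minAreaRect((H[:,:2]*1000).astype(np.float32))])
E
```

```text
grasp [539.4 264.4 173.2] jaw 76.19 xaxis [-0. -0. -1.] -> tx,ty,tz [113.2  -1.6 -16.5] turn -5.71 j6 -1.07 t 5.85 open 88.0 F [ 1.  -0.3 -0.9]
wrist 0.03 2195 [array([536.9, 248.7]), array([36.1, 60.2]), np.float64(81.9)]
wrist 0.058 866 [array([537. , 248.9]), array([10.5, 46.2]), np.float64(81.8)]
top 0.058 32 [array([549.5, 251.2]), array([ 5.8, 22.7]), np.float64(79.4)]
```

View pics/wrist2.png

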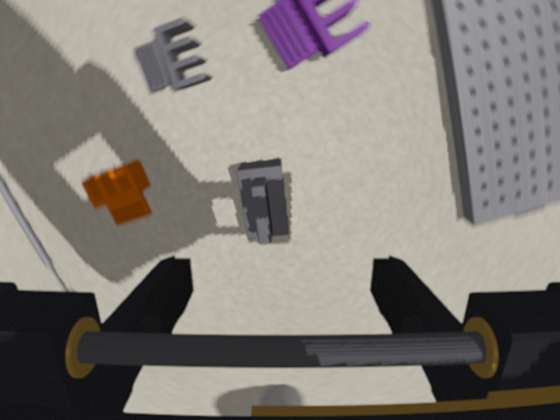

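The wrist view shows the comb standing with its handle up at (263,205), between orange (120,190) and the plate on the right. It is at (537, 248.8) and 81.9°. Now to grasp the handle across its thickness.

>>> step_arm:
  deltas:
    - {"tx":0,"ty":-1.6,"tz":-16,"turn":-5.7,"fingers":1}
    - {"tx":35,"ty":-1.6,"tz":-16,"turn":-5.7,"fingers":1}
    - {"tx":65,"ty":-1.6,"tz":-16,"turn":-5.7,"fingers":0.6}
    - {"tx":95,"ty":-1.6,"tz":-16,"turn":-5.7,"fingers":0.4}
    - {"tx":110,"ty":-1.6,"tz":-16,"turn":-5.7,"fingers":0.2}
    - {"tx":114,"ty":-1.6,"tz":-16,"turn":-5.7,"fingers":0}
    - {"tx":114,"ty":-1.6,"tz":-16,"turn":-5.7,"fingers":0}
  newtons: 25

```text
t: 6.53
tool_pos: [0.5371, 0.2485, 0.2055]
tcp_rot: [1.953, 1.569, -2.91]
wrist_force: [0.2, -0.3, -1.0]
opening: 0.0568
```

```bash
python3 - <<'E'
from h import *
plan([537,248.8,58.5],81.9)
E
```

```text
grasp [536.8 248.4  58.5] jaw 81.39 xaxis [-0.002 -0.    -1.   ] -> tx,ty,tz [ 0.  -0.1  0.4] turn -0.51 j6 -1.19 t 6.53 open 56.8 F [ 0.2 -0.3 -1. ]
```

>>> step_arm:
  deltas:
    - {"tx":0,"ty":0,"tz":0.3,"turn":-0.4,"fingers":-1}
    - {"tx":0,"ty":0,"tz":0.3,"turn":-0.4,"fingers":-1}
    - {"tx":0,"ty":0,"tz":0.3,"turn":-0.4,"fingers":-1}
    - {"tx":0,"ty":0,"tz":0.3,"turn":-0.4,"fingers":-1}
    - {"tx":0,"ty":0,"tz":0.3,"turn":-0.4,"fingers":-1}
    - {"tx":0,"ty":0,"tz":0.3,"turn":-0.4,"fingers":-1}
    - {"tx":0,"ty":0,"tz":0.3,"turn":-0.4,"fingers":-1}
    - {"tx":0,"ty":0,"tz":0.3,"turn":-0.4,"fingers":-1}
  newtons: 25

```text
t: 7.2
tool_pos: [0.5371, 0.2488, 0.2064]
tcp_rot: [-1.064, 1.571, 0.366]
wrist_force: [0.1, -0.3, 0.6]
opening: 0.0098
```

>>> step_arm:
  deltas:
    - {"tx":-10,"ty":0,"tz":0,"turn":0,"fingers":-1}
    - {"tx":-30,"ty":0,"tz":0,"turn":0,"fingers":-1}
    - {"tx":-60,"ty":0,"tz":0,"turn":0,"fingers":-1}
    - {"tx":-90,"ty":0,"tz":0,"turn":0,"fingers":-1}
    - {"tx":-120,"ty":0,"tz":0,"turn":0,"fingers":-1}
    - {"tx":-135,"ty":0,"tz":0,"turn":0,"fingers":-1}

```text
t: 7.7
tool_pos: [0.537, 0.2488, 0.3456]
tcp_rot: [-1.197, 1.566, 0.233]
wrist_force: [0.2, 0.5, -0.5]
opening: 0.0097
```

```bash
python3 - <<'E'
from h import *
plan([469.6,-208.5,170],23)
E
```

```text
grasp [537.7 249.  198.6] jaw 81.95 xaxis [ 0.005  0.001 -1.   ] -> tx,ty,tz [  27.8    3.5 -462.6] turn 58.95 j6 -1.2 t 7.7 open 9.7 F [ 0.2  0.5 -0.5]
```

Comb is held (opening 9.7 mm). Carrying it to a look-point beside the rack.

>>> step_arm:
  deltas:
    - {"tx":0,"ty":-3,"tz":-25,"turn":5,"fingers":-1}
    - {"tx":0,"ty":-7,"tz":-60,"turn":10,"fingers":-1}
    - {"tx":0,"ty":-12,"tz":-95,"turn":15,"fingers":-1}
    - {"tx":0,"ty":-16,"tz":-130,"turn":20,"fingers":-1}
    - {"tx":0,"ty":-20,"tz":-165,"turn":25,"fingers":-1}
    - {"tx":0,"ty":-25,"tz":-200,"turn":30,"fingers":-1}
    - {"tx":0,"ty":-29,"tz":-235,"turn":35,"fingers":-1}
    - {"tx":0,"ty":-33,"tz":-270,"turn":40,"fingers":-1}

```text
t: 8.37
tool_pos: [0.5314, -0.0248, 0.3419]
tcp_rot: [-0.946, 1.571, -0.218]
wrist_force: [0.8, 0.9, -0.6]
opening: 0.0097
```

```bash
python3 - <<'E'
from h import *
plan([534,-181,185],23)
E
```

```text
grasp [531.5 -24.8 194.9] jaw 41.7 xaxis [ 0. -0. -1.] -> tx,ty,tz [   9.9 -118.3 -102. ] turn 18.7 j6 -1.0 t 8.37 open 9.7 F [ 0.8  0.9 -0.6]
```

>>> step_arm:
  deltas:
    - {"tx":2,"ty":-26,"tz":-22,"turn":4,"fingers":-1}
    - {"tx":4,"ty":-52,"tz":-44,"turn":8,"fingers":-1}
    - {"tx":6,"ty":-78,"tz":-66,"turn":12,"fingers":-1}
    - {"tx":8,"ty":-100,"tz":-86,"turn":16,"fingers":-1}
    - {"tx":10,"ty":-118,"tz":-102,"turn":18.7,"fingers":-1}
    - {"tx":10,"ty":-118,"tz":-102,"turn":18.7,"fingers":-1}
    - {"tx":10,"ty":-118,"tz":-102,"turn":18.7,"fingers":-1}

```text
t: 8.95
tool_pos: [0.5347, -0.1799, 0.3314]
tcp_rot: [1.891, 1.57, 2.295]
wrist_force: [-0.1, 1.1, -1.3]
opening: 0.0097
```

```bash
python3 - <<'E'
from h import *
plan([469.6,-208.5,130],23)
im,P=cloud("wrist"); np.savez("w3.npz",im=im,P=P); cv2.imwrite("pics/w3.png",im)
Q=P.reshape(-1,3)*1000; Q=Q[~np.isnan(Q[:,0])]
Q=Q[(abs(Q[:,0]-470)<140)&(abs(Q[:,1]+208)<120)]
def r(n,lo,hi,rad=200):
    H=Q[(Q[:,2]>lo)&(Q[:,2]<hi)&(np.hypot(Q[:,0]-469.6,Q[:,1]+208.5)<rad)]; print(n,len(H),[np.round(v,1) for v in cv2.minAreaRect(H[:,:2].astype(np.float32))],np.round(np.percentile(H[:,2],[50,95]),1)); return H
r("tray",9,24);r("rack",40,75,60);r("cheeks",57,75,60)
# profile of rack along tray y
a=np.radians(23); c=Q[:,:2]-[469.6,-208.5]; x=c@[np.cos(a),np.sin(a)]; y=c@[-np.sin(a),np.cos(a)]
for b in range(-42,43,3):
    m=(abs(x)<14)&(y>=b)&(y<b+3)
    if m.any(): print(b+1.5,m.sum(),np.round(np.percentile(Q[m,2],[20,50,80,98]),0))
E
```

```text
grasp [ 534.7 -179.9  184.4] jaw 23.16 xaxis [-0.  0. -1.] -> tx,ty,tz [ 54.4  -0.8 -71.1] turn 0.16 j6 -0.94 t 8.95 open 9.7 F [-0.1  1.1 -1.3]
tray 8253 [array([ 469.3, -209.9]), array([200.5, 112.7]), np.float64(23.1)] [19.2 22.2]
rack 3040 [array([ 469.1, -209.6]), array([40.5, 78. ]), np.float64(23.0)] [51.5 63.2]
cheeks 909 [array([ 469.1, -209.6]), array([40.2, 77.9]), np.float64(23.2)] [62.4 63.7]
-40.5 26 [62. 63. 63. 63.]
-37.5 113 [62. 63. 63. 64.]
-34.5 699 [30. 45. 58. 63.]
-22.5 24 [50. 51. 51. 51.]
-19.5 103 [51. 52. 53. 54.]
-16.5 516 [24. 37. 49. 52.]
-13.5 42 [231. 232. 233. 235.]
-10.5 91 [232. 234. 235. 236.]
-7.5 138 [232. 235. 237. 239.]
-4.5 215 [232. 235. 239. 241.]
-1.5 378 [ 52. 235. 240. 243.]
1.5 794 [ 30.  50. 239. 245.]
4.5 438 [233. 239. 245. 248.]
7.5 369 [238. 242. 246. 249.]
10.5 255 [239. 243. 246. 247.]
13.5 203 [ 51. 243. 245. 246.]
16.5 163 [ 51.  52. 243. 245.]
19.5 576 [ 25.  45. 232. 248.]
22.5 899 [237. 248. 263. 267.]
25.5 1485 [242. 245. 247. 248.]
28.5 280 [233. 236. 239. 246.]
31.5 267 [ 63. 233. 236. 239.]
34.5 263 [ 62.  64. 235. 237.]
37.5 489 [18. 43. 61. 63.]
40.5 110 [ 6.  7.  8. 28.]
43.5 95 [6. 7. 7. 8.]
```

View pics/w3.png

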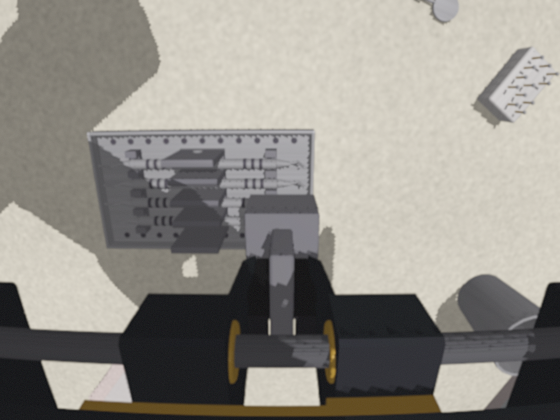

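The wrist view shows the tray at (200,188), the rack centred near (195,200) and the held comb at (282,225). The rack is at (469.2, -209.6), 23.1°. I'll check how the comb sits in the hand from the same frame.

```bash
python3 - <<'E'
from h import *
P=np.load("w3.npz")["P"]*1000
g=np.array([534.7,-179.9,184.4]); a=np.radians(23.16)
Q=P.reshape(-1,3); Q=Q[~np.isnan(Q[:,0])]-g
z=Q[:,0]*np.cos(a)+Q[:,1]*np.sin(a); y=-Q[:,0]*np.sin(a)+Q[:,1]*np.cos(a); h=Q[:,2]
m=(abs(z)<25)&(abs(y)<45)&(h<-19)&(h>-75)
for lo in range(-66,-18,4):
    k=m&(h>=lo)&(h<lo+4)
    if k.sum()>5: print(lo,k.sum(),"z",np.round(np.percentile(z[k],[2,98]),1),"y",np.round(np.percentile(y[k],[2,50,98]),1))
k=m&(y>25)&(h<-28)&(h>-54)
A=np.c_[z[k],h[k],np.ones(k.sum())]; print("end face y = a*z+b*h+c",np.linalg.lstsq(A,y[k],rcond=None)[0])
plan([469.2,-209.6,115],23.1)
E
```

```text
-58 78 z [-17.8  17.1] y [29.  29.3 29.7]
-54 132 z [-16.6  17.1] y [29.1 29.4 29.8]
-50 152 z [-17.4  16.7] y [29.  29.4 29.8]
-46 144 z [-17.6  17. ] y [29.  29.4 29.8]
-42 159 z [-17.6  16.8] y [29.  29.4 29.8]
-38 164 z [-17.4  16.8] y [29.  29.4 29.8]
-34 198 z [-17.4  17. ] y [29.  29.4 29.8]
-30 187 z [-17.4  17. ] y [28.9 29.4 29.8]
-26 2382 z [-17.7  17.1] y [ 7.  21.2 29.6]
-22 409 z [-16.4  16.5] y [ 7.6 20.8 28.9]
end face y = a*z+b*h+c [ 3.69998181e-04 -1.81932186e-03  2.93260775e+01]
grasp [ 534.7 -178.8  184.5] jaw 23.25 xaxis [-0.  0. -1.] -> tx,ty,tz [ 69.5  -2.4 -72.3] turn 0.15 j6 -0.94 t 9.0 open 10.1 F [-0.1 -0.2 -1. ]
```

>>> step_arm:
  deltas:
    - {"tx":0,"ty":-1,"tz":-25,"turn":0,"fingers":-1}
    - {"tx":15,"ty":-1.4,"tz":-50,"turn":0,"fingers":-1}
    - {"tx":35,"ty":-1.4,"tz":-71.8,"turn":0,"fingers":-1}
    - {"tx":45,"ty":-1.4,"tz":-71.8,"turn":0,"fingers":-1}
    - {"tx":45,"ty":-1.4,"tz":-71.8,"turn":0,"fingers":-1}
    - {"tx":45,"ty":-1.4,"tz":-71.8,"turn":0,"fingers":-1}
    - {"tx":45,"ty":-1.4,"tz":-71.8,"turn":0,"fingers":-1}

```text
t: 9.58
tool_pos: [0.4702, -0.208, 0.2873]
tcp_rot: [-0.972, 1.569, -0.564]
wrist_force: [-0.1, 0.2, -1.2]
opening: 0.0097
```

```bash
python3 - <<'E'
from h import *
import time
a=np.radians(23.1)
p=[469.2-0.6*np.sin(a),-209.6+0.6*np.cos(a),82.5]
plan(p,23.1)
im,P=cloud("wrist"); plan(p,23.1); cv2.imwrite("pics/w4.png",im)
s=sensors.read_state(); g=np.r_[np.array(s["tool_pos"])[:2]*1000,0]
Q=P.reshape(-1,3)*1000; Q=Q[~np.isnan(Q[:,0])]; d=Q[:,:2]-p[:2]
z=d@[np.cos(a),np.sin(a)]; y=d@[-np.sin(a),np.cos(a)]; h=Q[:,2]
k=(abs(z)<12)&(h>95)&(h<125)&(y>22)&(y<36); print("comb end",k.sum(),np.round(np.percentile(y[k],[10,50,90]),2))
k=(abs(z)<25)&(h>60)&(h<68)&(y>25)&(y<45); print("cheek top",k.sum(),np.round(np.percentile(y[k],[3,50,97]),2), np.round(np.percentile(z[k],[2,98]),1))
k=(abs(z)<17)&(h>95)&(h<125)&(y>22)&(y<36); print("comb z", np.round(np.percentile(z[k],[2,98]),1))
E
```

```text
grasp [ 470.4 -208.2  140.3] jaw 23.34 xaxis [ 0.001 -0.001 -1.   ] -> tx,ty,tz [57.8 -0.1 -1.7] turn 0.24 j6 -1.05 t 9.58 open 9.7 F [-0.1  0.2 -1.2]
grasp [ 470.4 -208.3  140.3] jaw 23.34 xaxis [ 0.002 -0.001 -1.   ] -> tx,ty,tz [57.7 -0.  -1.7] turn 0.24 j6 -1.05 t 9.63 open 10.0 F [-0.5 -0.2 -1.5]
comb end 1511 [22.76 28.64 29.68]
cheek top 647 [32.08 35.36 38.03] [-19.  19.]
comb z [-15.8  16.3]
```

View pics/w4.png

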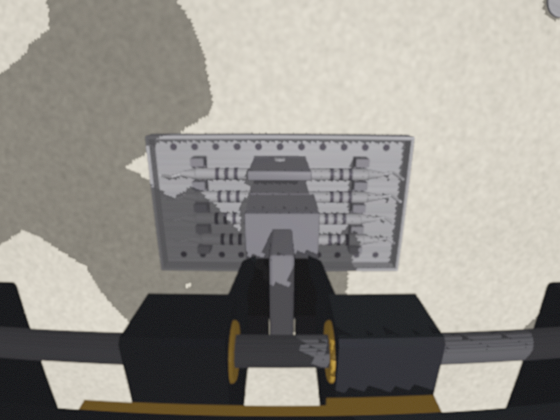

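The wrist view shows the comb centred over the rack: comb at (282,235), far cheek top at (280,165), instruments undisturbed. Gap alignment is within about 0.5 mm, so I'll lower it.

>>> step_arm:
  deltas:
    - {"tx":10,"ty":-0.2,"tz":-1.3,"turn":0.2,"fingers":-1}
    - {"tx":20,"ty":-0.2,"tz":-1.3,"turn":0.2,"fingers":-1}
    - {"tx":26,"ty":-0.2,"tz":-1.3,"turn":0.2,"fingers":-1}
    - {"tx":30,"ty":-0.2,"tz":-1.3,"turn":0.2,"fingers":-1}
    - {"tx":33,"ty":-0.2,"tz":-1.3,"turn":0.2,"fingers":-1}
    - {"tx":36,"ty":-0.2,"tz":-1.3,"turn":0.2,"fingers":-1}
    - {"tx":38,"ty":-0.2,"tz":-1.3,"turn":0.2,"fingers":-1}
    - {"tx":38,"ty":-0.2,"tz":-1.3,"turn":0.2,"fingers":-1}

```text
t: 10.3
tool_pos: [0.4685, -0.2094, 0.2481]
tcp_rot: [2.025, 1.571, 2.427]
wrist_force: [0.0, 0.4, -2.0]
opening: 0.0099
```

```bash
python3 - <<'E'
from h import *
a=np.radians(23.1)
plan([469.2-0.6*np.sin(a),-209.6+0.6*np.cos(a),82.5],23.1)
E
```

```text
grasp [ 468.4 -209.4  101.1] jaw 23.05 xaxis [-0.  0. -1.] -> tx,ty,tz [18.6  0.1  0.6] turn -0.05 j6 -1.05 t 10.3 open 9.9 F [ 0.   0.4 -2. ]
```

>>> step_arm:
  deltas:
    - {"tx":3,"ty":0,"tz":0.4,"turn":0,"fingers":-1}
    - {"tx":6,"ty":0,"tz":0.4,"turn":0,"fingers":-1}
    - {"tx":9,"ty":0,"tz":0.4,"turn":0,"fingers":-1}
    - {"tx":12,"ty":0,"tz":0.4,"turn":0,"fingers":-1}
    - {"tx":14,"ty":0,"tz":0.4,"turn":0,"fingers":-1}
    - {"tx":16,"ty":0,"tz":0.4,"turn":0,"fingers":-1}
    - {"tx":17,"ty":0,"tz":0.4,"turn":0,"fingers":-1}
    - {"tx":17,"ty":0,"tz":0.4,"turn":0,"fingers":-1}

```text
t: 10.97
tool_pos: [0.4688, -0.2093, 0.231]
tcp_rot: [2.126, 1.57, 2.528]
wrist_force: [0.2, -0.4, -1.2]
opening: 0.01
```

>>> step_arm:
  deltas:
    - {"tx":0.5,"ty":0,"tz":0,"turn":0,"fingers":-1}
    - {"tx":1,"ty":0,"tz":0,"turn":0,"fingers":-1}
    - {"tx":1.5,"ty":0,"tz":0,"turn":0,"fingers":-1}
    - {"tx":1.5,"ty":0,"tz":0,"turn":0,"fingers":-1}

```text
t: 11.3
tool_pos: [0.4688, -0.2093, 0.2302]
tcp_rot: [-1.155, 1.57, -0.753]
wrist_force: [-0.6, -0.0, 3.5]
opening: 0.0098
```

```bash
python3 - <<'E'
from h import *
a=np.radians(23.1)
plan([469.2-0.6*np.sin(a),-209.6+0.6*np.cos(a),82.5],23.1)
E
```

```text
grasp [ 468.9 -209.3   83.2] jaw 23.05 xaxis [ 0.001 -0.    -1.   ] -> tx,ty,tz [0.7 0.2 0.2] turn -0.05 j6 -1.05 t 11.3 open 9.8 F [-0.6 -0.   3.5]
```

Upward force now shows contact near the home height. One small press, then release gently and rise.

>>> step_arm:
  deltas:
    - {"tx":0.7,"ty":0,"tz":0,"turn":0,"fingers":-1}
    - {"tx":0.7,"ty":0,"tz":0,"turn":0,"fingers":-1}

```text
t: 11.47
tool_pos: [0.4688, -0.2092, 0.2301]
tcp_rot: [-1.132, 1.57, -0.729]
wrist_force: [-2.7, 1.9, 11.3]
opening: 0.0098
```

>>> step_arm:
  deltas:
    - {"tx":0,"ty":0,"tz":0,"turn":0,"fingers":-0.5}
    - {"tx":0,"ty":0,"tz":0,"turn":0,"fingers":-0.2}
    - {"tx":0,"ty":0,"tz":0,"turn":0,"fingers":0}
    - {"tx":-2,"ty":0,"tz":0,"turn":0,"fingers":0}
    - {"tx":-10,"ty":0,"tz":0,"turn":0,"fingers":0}
    - {"tx":-30,"ty":0,"tz":0,"turn":0,"fingers":0}
    - {"tx":-60,"ty":0,"tz":0,"turn":0,"fingers":0}
    - {"tx":-95,"ty":0,"tz":0,"turn":0,"fingers":0}

```text
t: 12.13
tool_pos: [0.4686, -0.2091, 0.3247]
tcp_rot: [2.096, 1.568, 2.499]
wrist_force: [0.2, 0.0, -0.7]
opening: 0.0441
```

```bash
python3 - <<'E'
from h import *
plan([469,-209.6,180],23.1)
im,P=cloud("wrist"); cv2.imwrite("pics/w5.png",im)
Q=P.reshape(-1,3)*1000; Q=Q[~np.isnan(Q[:,0])]
Q=Q[np.hypot(Q[:,0]-469,Q[:,1]+209.6)<55]
def r(n,lo,hi):
    H=Q[(Q[:,2]>lo)&(Q[:,2]<hi)]; print(n,len(H),[np.round(v,1) for v in cv2.minAreaRect(H[:,:2].astype(np.float32))],np.round(np.percentile(H[:,2],[10,50,90]),1))
r("handle top (expect 90)",84,98);r("plate+cheek (expect 60,62)",54,67)
E
```

```text
grasp [ 468.2 -208.9  177.7] jaw 23.04 xaxis [-0.002  0.002 -1.   ] -> tx,ty,tz [-2.3 -1.   0.4] turn -0.06 j6 -1.05 t 12.13 open 44.1 F [ 0.2  0.  -0.7]
handle top (expect 90) 988 [array([ 468.9, -209.7]), array([10.5, 46. ]), np.float64(22.7)] [88.6 90.6 91.4]
plate+cheek (expect 60,62) 3555 [array([ 469.3, -209.8]), array([39.8, 78.2]), np.float64(22.9)] [59.6 60.9 62.7]
```

View pics/w5.png

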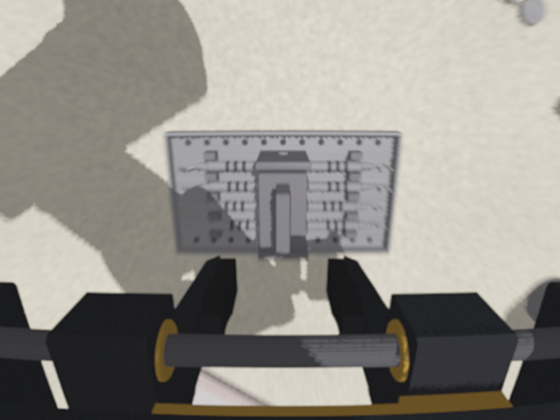

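The comb is fully home at (282,205): handle top 90.6 mm (90 expected), plate about 60 mm, centred within 0.5 mm. The instruments are in place and the gripper is clear.

```bash
python3 -c "
from h import *
print(order.finish_job())"
```

```text
the job is handed in; nothing more can be done
None
```

The hold-down comb is fitted in the rack and the job is handed in. No verdict was reported.

**What I did:** I took the larger grey comb, not the small grey, orange or purple one. I pinched its handle by the two ends so that it swung upright as I lifted, and stood it on its fin tips. Then I regrasped the handle across its thickness, carried the comb over the rack and lowered it under grip until it bottomed, with about 11 N of upward force. Only then did I let go and rise clear.

**Last checks (wrist camera, about t = 12 s):**
- **Height:** the handle top is at 90.6 mm (90 expected) and the back plate at about 60 mm, so the comb is fully seated.
- **Position:** the comb is within about 0.5 mm of the rack centre and within about 0.5° of its line.
- **Instruments:** they look in place in the picture. I did not measure how far each had moved.
- **Bystanders:** nothing touched the bur block or the mirror that I could see. I did not re-measure them at the end.

**Disagreements:** the top and wrist cameras placed the rack about 1 mm apart, and I used the wrist reading. After the swing the comb still leaned an estimated 5 to 8°, and it settled upright on release.

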